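# Refit the washed burner cap on the gas hob

### The arm

A 6-joint arm with a two-finger parallel gripper is mounted at the origin on the work surface. World frame = base frame: x ahead of the robot, y to its left, z up, the work surface at z = 0. Lengths are in mm, angles in rad, forces in N, time in s.
With the tool pointing down it reaches from about 275 to 750 mm from the base axis. Payload 10.2 kg.
Tool frame: the origin (TCP) lies at the very end of the fingers, on their centre line; the grasp point (between the pads) lies 19 mm behind it; y points along the fingers, x is the direction in which the jaws open and shut, and the axes are right-handed (so a half turn about y gives the same grasp; the last joint's range is limited). The gripper opens to 85 mm and grips with 20 to 120 N. Pads are 22 mm wide; open, the fingers measure 114 mm over their backs; the gripper's body (76 mm by 85 mm) begins 54 mm behind the grasp point. The pads swing forward as they close: fully open they stand 13 mm farther back than shut.
Start: joints at [-1.353, 0.313, 1.498, -0, 1.331, -0.223], TCP at [223.987, -474.827, 231.294] pointing down, gripper open.
Joint ranges: [-2.94, 2.94], [-0.97, 2.17], [0.19, 2.56], [-1.23, 4.37], [0.02, 3.11], [-2.88, 2.88]. Speed limits (rad/s): [2.39, 2.39, 3.01, 3.14, 3.14, 3.14].

### API

Orientations are given as a unit quaternion [w, x, y, z].
In Python, from rig import telemetry, imaging, ctrl gives the robot as it stands.
- The arm moves only by the shell command python3 -m handwheel 'ROWS' [FORCE]. ROWS is JSON, a list of rows, each an object with "delta_pos": the shift along the tool's x, y, z in cm, a list of three; "twist": the turn, a rotation vector about the tool's x, y, z in rad, a list of three; "jaw": the opening, from 0 (shut) to 1 (fully open). A call has exactly 10 rows; each row is the pose to reach, as a shift and turn from the pose commanded when the call began, along the tool's axes at that moment; what a row does not reach only later rows make up. A row lasts 1/12 s, in which the tool goes at most 41.7 mm and 7.16 degrees, less where a joint would pass 70% of its speed; a pose out of reach is approached as far as the arm can. A call with a gripper value outside its range is refused whole. The fingers move at their own pace and stop on an object; FORCE is the grip in N (left out, the last holds). Time passes only in rows, so rows that repeat a pose let the fingers close, or fill a call up. It gives the time, the measured TCP pose, the force and the opening at its end, in the units of the state.
- telemetry.sense(): the state, without advancing time (a new reading comes with each control period).
- imaging.capture(name): name is "side" or "top"; returns a dict with "frame" (384x512x3 uint8, red, green, blue), "z_map" (384x512 float32, mm along the optical axis (not along the pixel's ray), 0 where there is no reading), "fx", "fy", "cx", "cy" (pixels), "rvec" (rotation vector, rad) and "tvec" (3), from world to camera coordinates, as OpenCV has them. Camera axes: x right, y down, z forward; pixel columns grow to the right and rows downward; lengths in mm; the calibration is good to about 2 mm. A picture is of the moment at which its call begins.
- ctrl.finish_job(): hands the job in, once; it reports no verdict.
The state is a dict: "time_s": time; "joints": joint angles; "dq": joint speeds; "tau": joint torques, N m; "eef_pos": TCP position; "ee_rot": TCP orientation; "force": force on the tool from outside, world axes, zero at the start; "wrist_torque": the same for the moment, N m; "grip_width": opening from 0.0 (shut) to 1.0 (fully open).
Only numpy, scipy, OpenCV 4.12 (cv2) and the standard library are available. Lean on these libraries where they do the work, as an engineer would, in place of code of your own. Each camera call takes 0.05 s, during which the arm holds its last target.

### The job

The burner cap of the little gas hob has been washed and is drying on the grey mat. Lay it on the burner head right way up, without letting it fall, and ease it about by feel, never forcing it, until it drops into the head and sits level and fully home; then let go of it. Leave the jar lid and the ramekin on the mat where they are.

Things in the scene. Friction and masses are not known exactly. Their poses are not given: they have to be found in the camera images.
- cap: Burner cap, loose, plain dark enamelled steel, 80 to 170 g: a flat disc 64 mm in diameter and 8.5 mm thick, with a round boss 34 mm in diameter and 4 mm high in the middle of its underside. Origin: centre of the boss's lower face (the rim spans 4 to 12.5 mm above it); z up through the cap. It starts right way up, on its boss, at any of three places on the mat.
- hob: Single-burner table-top gas hob, fixed, white with a steel deck, 260 (x) by 280 (y) mm, deck 64 mm above the table. Origin: centre of its underside, at table height; z up; knob on its -x face. The pan support is off: around the burner only an 80 mm cup rising to 74 mm above the table, four studs 3 mm high and, 47 mm from the burner's middle, a 19 mm igniter pin stand on the deck.
- burner (a point): Nominal middle of the burner head's flat top, 96 mm above the table, 15 mm to the hob's +x of its middle. The head is an aluminium cylinder 58 mm across; a round pocket in its top, 36.5 mm wide and 6 mm deep, takes the cap's boss.
- mat: Grey ribbed drying mat, fixed, 200 (x) by 220 (y) mm, 6 mm thick. Origin: centre of its underside at table height.
- jar_lid: White plastic jar lid, loose, 66 mm in diameter and 12 mm high, on the mat; leave alone. Origin: centre of its underside.
- ramekin: Small white ceramic pot, loose, 66 mm in diameter and 42 mm high, on the mat; leave alone. Origin: centre of its underside.
- seat (a point): Same spot, 4 mm lower: where the cap's origin would be, seated, were the head central (on the flat beside the pocket the cap's origin is 4 mm higher). But the head is a slack fit: its true centre, not measured, is off by up to 6 mm along the hob's x and up to 6 mm along its y. It holds its place under ordinary pushes.
Things that resemble listed ones, but are neither listed nor needed, are in the scene too. There is more than one size of the cap; the one meant has the size given above.

How it is judged (in metres and radians):
At the end, for the whole second after the job is handed in: The cap is seated on the burner head: its boss is in the pocket, its origin is 90.0 to 93.2 mm above the hob's underside and within 11.5 mm of the burner point, it is tilted less than 0.04 rad, and it is at rest and released (z of cap in the frame of hob between 0.09 and 0.0932 m and horizontal distance between cap and burner below 0.0115 m and angle between cap's own z axis and vertical below 0.04 rad and linear speed of cap below 0.01 m/s); the robot touches nothing.
It fails at once if the cap is pressed or knocked against the hob with more than 25 N (contact force between cap and hob above 25 N).
It fails at once if the cap is let fall (out of the fingers and faster than 0.35 m/s: a free fall of over 6 mm) (linear speed of cap above 0.35 m/s and contact force between the fingers and cap below 0.02 N).
It fails at once if the gripper or arm bears on the hob with more than 25 N (contact force between any of the fingers, the arm and hob above 25 N).
It fails at once if the jar lid is moved more than 20 mm (distance of jar_lid from where it was at the start of the episode above 0.02 m).
It fails at once if the ramekin is moved more than 20 mm (distance of ramekin from where it was at the start of the episode above 0.02 m).
It also fails if it takes over 72 s, if anything falls off the work surface, if the arm or the gripper's body presses on something with over 40 N, if the wrist force passes 120 N, or if a joint passes its speed limit or range.

## Working session

There is one attempt and no reset: what is moved stays moved. The work goes in short steps, Python scripts to look and compute and a shell command to move; the robot and the scene stay as the last step left them, time stands still between calls to the robot, and variables do not carry over. Pictures are saved under pics/ and viewed, and the job is handed in when it is done.

```bash
ls; mkdir -p pics
python3 - <<'E'
from rig import telemetry, imaging
import cv2
s=telemetry.sense();print(s)
for n in("side","top"):
    d=imaging.capture(n);cv2.imwrite(f"pics/{n}0.png",d["frame"][...,::-1]);print(n,d["fx"],d["fy"],d["cx"],d["cy"],d["rvec"],d["tvec"])
E
```

```text
pics
{'time_s': 0.0, 'joints': array([-1.35343059e+00,  3.13444741e-01,  1.49843896e+00, -2.04209311e-05,
        1.33099695e+00, -2.23406781e-01]), 'dq': array([-1.44231914e-03,  6.77041304e-04,  8.95592692e-05,  3.86391085e-04,
       -8.51626542e-04, -2.77764810e-04]), 'tau': array([-1.01173031e-03, -4.12268972e+01, -2.59748286e+01, -2.40959962e-04,
        4.14621973e-03, -1.95565633e-05]), 'eef_pos': array([ 223.90907122, -474.5721108 ,  230.73705989]), 'ee_rot': array([ 0.59752864, -0.59689259,  0.37892773, -0.37827574]), 'force': array([-0.19385978, -0.35668252, -0.41363373]), 'wrist_torque': array([-0.05319257, -0.00583525, -0.00358081]), 'grip_width': 0.9982162909906509}
side 384.9225529759234 384.9225529759234 255.88979308209778 185.68748829586747 [ 0.49061056 -2.54689905  1.45935879] [413.55865127 217.01434568 571.55852306]
top 477.1410584280498 477.1410584280498 264.6614961090143 189.224570078673 [ 2.16241817 -2.1976198   0.05403013] [ -99.36040039  509.3666596  1060.14134134]
```

View pics/side0.png

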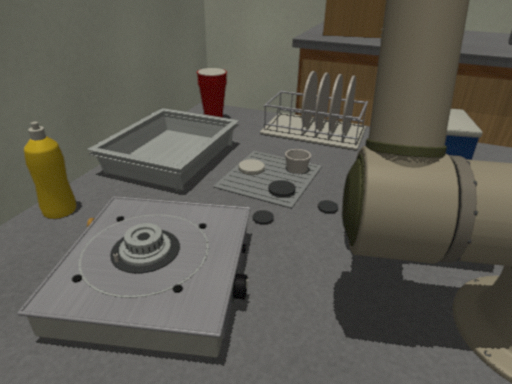

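View pics/top0.png

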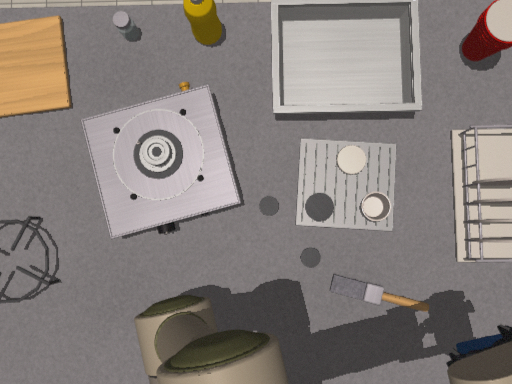

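The cap candidate is the dark disc on the mat (top 319,207; side 282,188). The two smaller dark discs off the mat at top (269,206) and (310,257) look like decoys. The hob is at top (160,160) with its knob at (168,228). Next I measure all of these.

```bash
cat > h.py <<'E'
import numpy as np, cv2
from rig import telemetry, imaging
from scipy.spatial.transform import Rotation as R
def cap(n):
    d=imaging.capture(n); Rm=cv2.Rodrigues(np.array(d["rvec"]))[0]; t=np.array(d["tvec"]).ravel()
    z=d["z_map"].astype(float); v,u=np.mgrid[:384,:512]
    P=np.stack([(u-d["cx"])/d["fx"]*z,(v-d["cy"])/d["fy"]*z,z],-1)
    W=(P-t)@Rm; W[z==0]=np.nan
    d["W"]=W; d["R"]=Rm; d["t"]=t; return d
def ray(d,u,v,zp):
    c=-d["R"].T@d["t"]; r=d["R"].T@np.array([(u-d["cx"])/d["fx"],(v-d["cy"])/d["fy"],1.]); return c+r*(zp-c[2])/r[2]
def proj(d,p):
    q=d["R"]@np.array(p,float)+d["t"]; return q[0]/q[2]*d["fx"]+d["cx"],q[1]/q[2]*d["fy"]+d["cy"]
def circ(xy):
    xy=np.asarray(xy);A=np.c_[2*xy,np.ones(len(xy))];s=np.linalg.lstsq(A,(xy**2).sum(1),rcond=None)[0]
    return s[:2],np.sqrt(s[2]+s[:2]@s[:2])
E
python3 - <<'E'
from h import *
np.set_printoptions(precision=1,suppress=True)
D={n:cap(n) for n in("side","top")}
for n,d in D.items():
    print(n,"cam at",-d["R"].T@d["t"])
    g=cv2.cvtColor(d["frame"],cv2.COLOR_RGB2GRAY)
    m=((g<62)).astype(np.uint8)
    nn,lab,st,ce=cv2.connectedComponentsWithStats(m)
    for i in range(1,nn):
        if 60<st[i,4]<1500:
            p=d["W"][lab==i]; p=p[~np.isnan(p[:,0])]
            if len(p)<20: continue
            c,r=cv2.minEnclosingCircle(p[:,:2].astype(np.float32))
            print(n,ce[i],st[i,4],"med",np.median(p,0),"z",np.percentile(p[:,2],[5,95]),"enc",np.array(c),r)
for px in [(157,152),(351,160),(375,207),(319,207),(319,225),(385,160),(269,206),(310,257),(100,140),(200,110),(220,195),(125,215)]:
    print(px,D["top"]["W"][px[1],px[0]])
print("side cap",D["side"]["W"][188,282], "burner", D["side"]["W"][229:245:4,143])
E
```

```text
side cam at [256.5 508.6 469.4]
side [330.1  12.4] 98 med [  602.5 -1276.    274.5] z [228.9 320.3] enc [  603.4 -1277.7] 17.58477783203125
side [350.3  17.4] 301 med [  515.9 -1294.7   261.1] z [194.  320.5] enc [  522.  -1296.2] 42.31980514526367
side [485.   67.2] 1230 med [  -18.5 -1167.7   134.7] z [100.1 177.7] enc [  52.9 -587.6] 617.4830322265625
side [212.5  93.8] 971 med [ 811.3 -564.3   97.1] z [ 27. 150.] enc [ 839.5 -633.7] 90.1671371459961
side [507.2 103.5] 140 med [ -128.3 -1153.9    10.6] z [-28.5  65.9] enc [ -128.9 -1153.4] 18.181198120117188
side [185.6 170.6] 1369 med [ 693.9 -211.5   -0.2] z [-1.8 30.2] enc [ 795.3 -291.3] 197.91876220703125
side [281.7 188.8] 348 med [ 465.5 -218.1   17.7] z [10.1 19.1] enc [ 467.8 -224. ] 31.181995391845703
side [ 75.8 206.3] 74 med [856.2   3.   -0.3] z [-2.  19.1] enc [865.8   2. ] 25.344135284423828
side [327.7 207.2] 200 med [ 353.9 -198.6    8.1] z [0.  9.7] enc [ 354.9 -202.8] 21.20354461669922
side [262.7 217.6] 230 med [ 470.8 -107.2    8. ] z [0.4 9.6] enc [ 472.3 -111.6] 21.00647735595703
side [148.  258.5] 677 med [
[... 503 characters left out ...]
2 301.9] 439 med [294.3  51.7 223.6] z [  3.2 242.5] enc [282.8  62.6] 59.33723831176758
top [479.8 344.6] 985 med [ 202.5 -513.4  250.1] z [  8.  375.5] enc [ 216.6 -480.6] 145.43746948242188
(157, 152) [586.1 118.9  86.9]
(351, 160) [ 570.5 -303.4   16.4]
(375, 207) [ 463.7 -355.    12.1]
(319, 207) [ 465.6 -228.8   17.6]
(319, 225) [ 425.3 -228.8    7.5]
(385, 160) [nan nan nan]
(269, 206) [ 469.9 -116.7    8.5]
(310, 257) [ 353.7 -207.1    5.9]
(100, 140) [617.7 248.4  66.3]
(200, 110) [680.7  30.5  61.7]
(220, 195) [493.7 -11.8  63.4]
(125, 215) [453.8 193.8  64.2]
side cap [ 465.8 -222.5   16.9] burner [[599.  107.   90.5]
 [593.7 114.7  89.5]
 [586.9 124.2  90.4]
 [577.3 136.7  94.7]]
```

Run:
```python
from h import *
d=imaging.capture("top");f=d["frame"][...,::-1]
a=cv2.resize(f[75:245,75:245],(600,600),interpolation=cv2.INTER_CUBIC);cv2.imwrite("pics/hobtop.png",a)
d=imaging.capture("side");f=d["frame"][...,::-1]
a=cv2.resize(f[190:310,60:220],(800,600),interpolation=cv2.INTER_CUBIC);cv2.imwrite("pics/hobside.png",a)
```

```text
(no output)
```

View pics/hobtop.png

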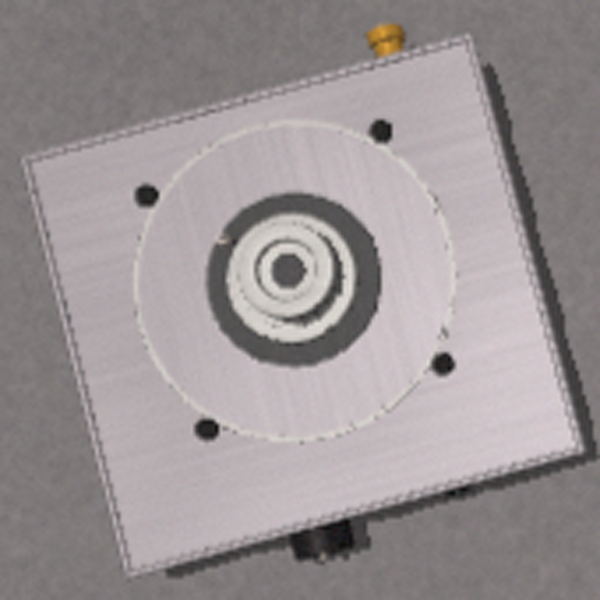

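View pics/hobside.png

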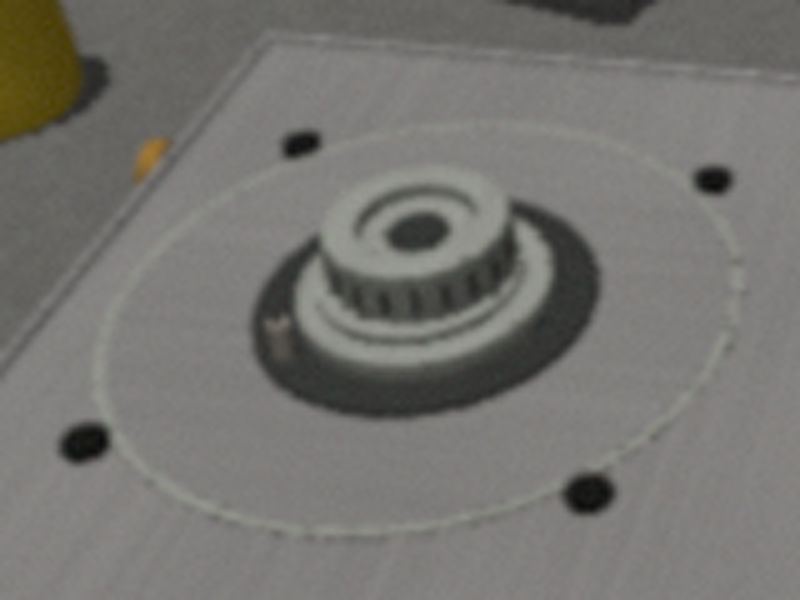

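```bash
cat >> h.py <<'E'
from scipy.ndimage import map_coordinates, gaussian_filter
from scipy.optimize import minimize
def gray(d): return gaussian_filter(cv2.cvtColor(d["frame"],cv2.COLOR_RGB2GRAY).astype(float),0.6)
TH=np.linspace(0,2*np.pi,180,endpoint=False)
def circscore(d,g,x,y,z,r,eps=2.0):
    def s(rr):
        p=np.c_[x+rr*np.cos(TH),y+rr*np.sin(TH),np.full(180,z)]
        q=p@d["R"].T+d["t"]; u=q[:,0]/q[:,2]*d["fx"]+d["cx"]; v=q[:,1]/q[:,2]*d["fy"]+d["cy"]
        return map_coordinates(g,[v,u],order=1)
    return np.median(s(r-eps)-s(r+eps))*0.5+np.mean(np.clip(s(r-eps)-s(r+eps),-40,40))
def fitcirc(d,x0,y0,z,r,sign,span=10):
    g=gray(d);best=None
    for x in np.arange(x0-span,x0+span+.1,.5):
        for y in np.arange(y0-span,y0+span+.1,.5):
            v=sign*circscore(d,g,x,y,z,r)
            if best is None or v>best[0]: best=(v,x,y)
    return best
E
python3 - <<'E'
from h import *
for n in("side","top"):
    d=cap(n)
    print(n,"head",fitcirc(d,586,120,96,29,1),"pocket",fitcirc(d,586,120,96,18.25,-1), "cup?",fitcirc(d,583,118,74,40,1))
    print(n,"cap top",fitcirc(d,466,-227,18.5,32,-1))
    for r in(30,31,32,33,34): print(r,circscore(d,gray(d),*fitcirc(d,466,-227,18.5,r,-1)[1:],18.5,r))
    W=d["W"]; m=(abs(W[...,2]-96)<4)&(np.hypot(W[...,0]-586,W[...,1]-120)<45)
    p=W[m]; print("head pts",len(p),p.mean(0),np.median(p[:,2]),cv2.minEnclosingCircle(p[:,:2].astype(np.float32)))
    m=(abs(W[...,2]-18)<4)&(np.hypot(W[...,0]-466,W[...,1]+226)<45)
    p=W[m]; print("cap pts",len(p),p.mean(0),np.median(p[:,2]),cv2.minEnclosingCircle(p[:,:2].astype(np.float32)))
s=telemetry.sense();q=s["ee_rot"];print(R.from_quat([q[1],q[2],q[3],q[0]]).as_matrix().round(3))
E
```

```text
side head (np.float64(40.6096584144387), np.float64(588.0), np.float64(122.5)) pocket (np.float64(41.238492143762336), np.float64(588.5), np.float64(121.5)) cup? (np.float64(55.30274189400547), np.float64(586.5), np.float64(124.5))
side cap top (np.float64(34.443373329779874), np.float64(465.5), np.float64(-217.0))
30 -23.95314874807235
31 -28.61220848167377
32 -34.443373329779874
33 -38.22776668863848
34 -38.959597346258946
head pts 476 [587.54878517 123.65424949  94.87007808] 95.0359301984238 ((589.5706787109375, 121.3005142211914), 29.736610412597656)
cap pts 340 [ 468.73582176 -224.49336527   17.73844375] 17.83741614805794 ((470.30133056640625, -228.34788513183594), 33.16419982910156)
top head (np.float64(54.68393112649861), np.float64(589.0), np.float64(122.0)) pocket (np.float64(31.150880384321475), np.float64(588.5), np.float64(123.0)) cup? (np.float64(80.86522434492117), np.float64(586.5), np.float64(121.5))
top cap top (np.float64(74.89494226021432), np.float64(466.5), np.float64(-229.0))
30 -60.533279335094335
31 -71.11846027730505
32 -74.89494226021432
33 -70.68355549782504
34 -59.94755206108963
head pts 353 [586.44311933 119.96610137  94.9207689 ] 94.80263497766347 ((586.62939453125, 119.75718688964844), 29.068565368652344)
cap pts 605 [ 466.31681341 -229.00898769   17.72317367] 17.643996350728973 ((466.60772705078125, -228.8284912109375), 31.56683921813965)
[[ 0.427 -0.     0.904]
 [-0.904  0.     0.427]
 [-0.    -1.     0.   ]]
```

Measured so far:

| Item | Result |
|---|---|
| Cap | about (467, -228.5), top z 17.7–18.5, radius fits 32 mm ✓ |
| Head, side view | (588.2, 122) |
| Head, top view | (588.8, 122.4), z about 95 ✓ |

Tool y points down, and the jaw axis is (0.427, -0.904). I'll move above the cap.

```bash
cat >> h.py <<'E'
def to(x,y,z):
    s=telemetry.sense();q=s["ee_rot"];M=R.from_quat([q[1],q[2],q[3],q[0]]).as_matrix()
    print("d cm",(M.T@(np.array([x,y,z])-s["eef_pos"])/10).round(2),"pos",s["eef_pos"].round(1),"F",s["force"].round(2),"t",round(s["time_s"],2),"w",round(s["grip_width"],3))
E
python3 -m handwheel '[{"delta_pos":[-1,1,2.7],"twist":[0,0,0],"jaw":1},{"delta_pos":[-2.2,2,6],"twist":[0,0,0],"jaw":1},{"delta_pos":[-3.5,3,9.5],"twist":[0,0,0],"jaw":1},{"delta_pos":[-4.8,4,13],"twist":[0,0,0],"jaw":1},{"delta_pos":[-6.1,5,16.6],"twist":[0,0,0],"jaw":1},{"delta_pos":[-7.4,6,20.2],"twist":[0,0,0],"jaw":1},{"delta_pos":[-8.7,7,23.8],"twist":[0,0,0],"jaw":1},{"delta_pos":[-10,8,27.3],"twist":[0,0,0],"jaw":1},{"delta_pos":[-11.2,9,30.6],"twist":[0,0,0],"jaw":1},{"delta_pos":[-11.9,10,32.5],"twist":[0,0,0],"jaw":1}]' 20
python3 -c "
from h import *
to(467,-228.5,60);to(467,-228.5,10)"
```

```text
time_s: 1.23
eef_pos: [469.0, -225.9, 130.9]
ee_rot: [0.598, -0.597, 0.378, -0.378]
force: [0.6, -0.9, -0.7]
grip_width: 1.004
d cm [ 0.15  7.09 -0.29] pos [ 469.  -225.9  130.9] F [ 0.62 -0.94 -0.72] t 1.23 w 1.004
d cm [ 0.15 12.09 -0.3 ] pos [ 469.  -225.9  130.9] F [ 0.62 -0.94 -0.72] t 1.23 w 1.004
```

```bash
python3 -m handwheel '[{"delta_pos":[0,1,0],"twist":[0,0,0],"jaw":1},{"delta_pos":[0,2,0],"twist":[0,0,0],"jaw":1},{"delta_pos":[0,3,0],"twist":[0,0,0],"jaw":1},{"delta_pos":[0,4,0],"twist":[0,0,0],"jaw":1},{"delta_pos":[0,5,0],"twist":[0,0,0],"jaw":1},{"delta_pos":[0,6,0],"twist":[0,0,0],"jaw":1},{"delta_pos":[0,7,0],"twist":[0,0,0],"jaw":1},{"delta_pos":[0,7.5,0],"twist":[0,0,0],"jaw":1},{"delta_pos":[0,7.5,0],"twist":[0,0,0],"jaw":1},{"delta_pos":[0,7.5,0],"twist":[0,0,0],"jaw":1}]' 20
python3 - <<'E'
from h import *
to(467,-228.5,10)
for n,(a,b,c,e) in {"side":(120,240,220,380),"top":(130,250,240,400)}.items():
    d=cap(n);f=d["frame"][...,::-1];cv2.imwrite(f"pics/{n}1.png",cv2.resize(f[a:b,c:e],(800,600),interpolation=cv2.INTER_CUBIC))
E
```

```text
time_s: 2.07
eef_pos: [467.2, -228.6, 56.3]
ee_rot: [0.597, -0.597, 0.379, -0.379]
force: [0.7, -0.2, -0.7]
grip_width: 1.0
d cm [-0.02  4.63 -0.01] pos [ 467.2 -228.6   56.3] F [ 0.74 -0.21 -0.66] t 2.07 w 1.0
```

View pics/side1.png

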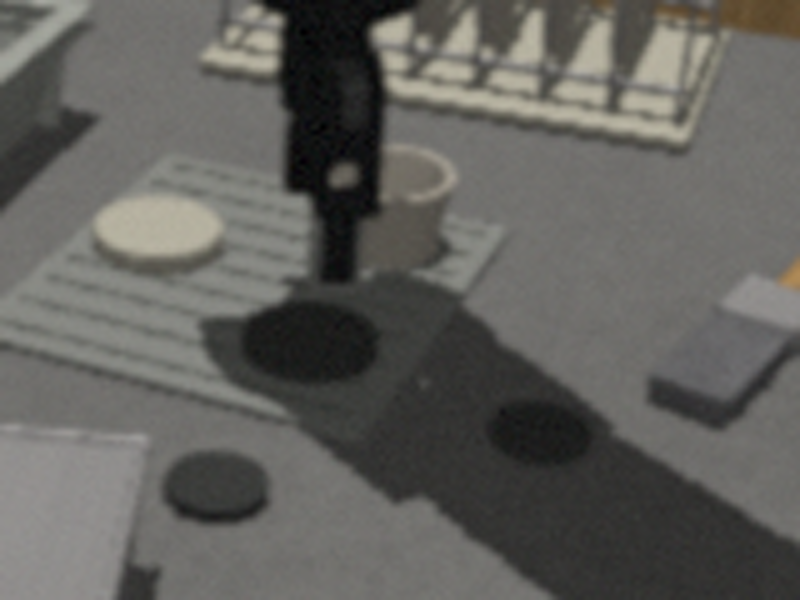

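View pics/top1.png

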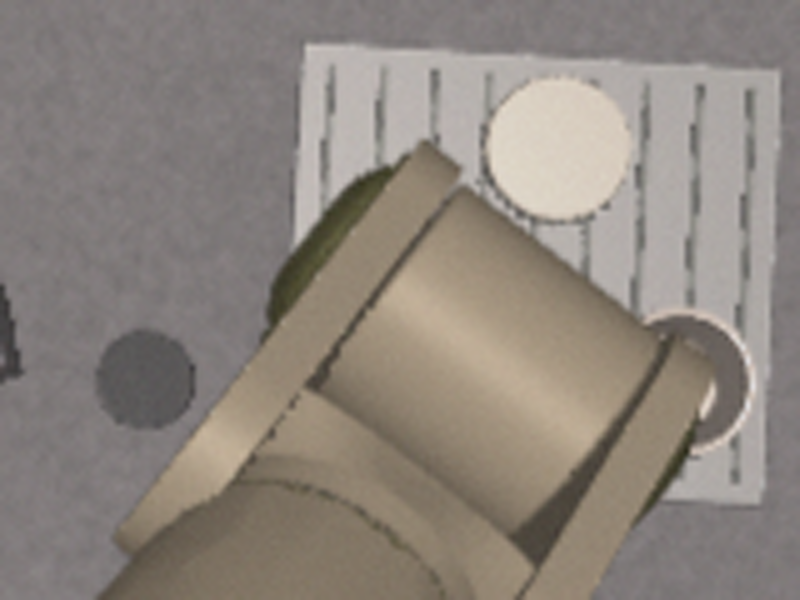

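The cap is at crop (310,340) with a fingertip above it at (335,280). I'll check the real fingertip height in depth before descending, because the open tips sit back from the TCP.

Run:
```python
from h import *
d=cap("side");W=d["W"]
for sgn in(1,-1):
  for h in(0,13,30):
    print(sgn,h,proj(d,np.array([467.2,-228.6,56.3+h])+sgn*46*np.array([.427,-.904,0])))
m=(np.hypot(W[...,0]-467,W[...,1]+228)<75)&(W[...,2]>30)&(W[...,2]<130)
vu=np.argwhere(m);p=W[m]
j=(p-[467.2,-228.6,56.3])@np.array([.427,-.904,0]);k=(p-[467.2,-228.6,56.3])@np.array([.904,.427,0])
for lo in range(-75,75,10):
    s=(j>=lo)&(j<lo+10)
    if s.sum(): print(lo,s.sum(),"zmin-tcp",np.sort(p[s,2]-56.3)[:4].round(1),"k",k[s].min().round(1),k[s].max().round(1))
```

```text
1 0 (np.float64(280.61133341732005), np.float64(162.32178039855887))
1 13 (np.float64(280.90153610981196), np.float64(157.36997652853535))
1 30 (np.float64(281.28752232761167), np.float64(150.78379350361396))
-1 0 (np.float64(286.0320865377407), np.float64(181.83074137721056))
-1 13 (np.float64(286.3937540825695), np.float64(176.5605469298323))
-1 30 (np.float64(286.8755773546126), np.float64(169.5394515364347))
-75 59 zmin-tcp [58.9 59.  59.  59.1] k -10.5 15.3
-65 92 zmin-tcp [19.3 19.8 19.9 20.3] k -5.7 15.3
-55 88 zmin-tcp [13.5 13.6 14.2 14.7] k -9.6 15.2
-45 12 zmin-tcp [33.1 34.5 60.3 62.5] k -5.5 17.7
25 3 zmin-tcp [68.1 68.2 72.9] k 13.4 16.6
35 63 zmin-tcp [13.1 13.6 13.7 14.8] k 0.7 14.1
45 3 zmin-tcp [29.5 41.4 50. ] k 11.0 12.6
```

Open tips measure 13 mm behind the TCP, so at 64 mm opening they should be about 7–9 mm back. In the side view the fingers and cap have the same sideways centre. I'll descend to TCP z≈1.

```bash
python3 -m handwheel '[{"delta_pos":[0,1,0],"twist":[0,0,0],"jaw":1},{"delta_pos":[0,2,0],"twist":[0,0,0],"jaw":1},{"delta_pos":[0,3,0],"twist":[0,0,0],"jaw":1},{"delta_pos":[0,3.8,0],"twist":[0,0,0],"jaw":1},{"delta_pos":[0,4.4,0],"twist":[0,0,0],"jaw":1},{"delta_pos":[0,4.8,0],"twist":[0,0,0],"jaw":1},{"delta_pos":[0,5.2,0],"twist":[0,0,0],"jaw":1},{"delta_pos":[0,5.5,0],"twist":[0,0,0],"jaw":1},{"delta_pos":[0,5.5,0],"twist":[0,0,0],"jaw":1},{"delta_pos":[0,5.5,0],"twist":[0,0,0],"jaw":1}]' 20
python3 -m handwheel '[{"delta_pos":[0,0,0],"twist":[0,0,0],"jaw":0.9},{"delta_pos":[0,0,0],"twist":[0,0,0],"jaw":0.85},{"delta_pos":[0,0,0],"twist":[0,0,0],"jaw":0.8},{"delta_pos":[0,0,0],"twist":[0,0,0],"jaw":0.78},{"delta_pos":[0,0,0],"twist":[0,0,0],"jaw":0.75},{"delta_pos":[0,0,0],"twist":[0,0,0],"jaw":0.7},{"delta_pos":[0,0,0],"twist":[0,0,0],"jaw":0.6},{"delta_pos":[0,0,0],"twist":[0,0,0],"jaw":0.6},{"delta_pos":[0,0,0],"twist":[0,0,0],"jaw":0.6},{"delta_pos":[0,0,0],"twist":[0,0,0],"jaw":0.6}]' 20
python3 - <<'E'
from h import *
to(467,-228.5,1)
d=cap("side");W=d["W"];f=d["frame"][...,::-1];cv2.imwrite("pics/side2.png",cv2.resize(f[120:240,220:380],(800,600),interpolation=cv2.INTER_CUBIC))
E
```

```text
time_s: 3.05
eef_pos: [467.2, -228.6, 1.4]
ee_rot: [-0.597, 0.597, -0.379, 0.379]
force: [0.0, 0.5, 0.4]
grip_width: 0.999
time_s: 3.88
eef_pos: [467.4, -228.8, 1.8]
ee_rot: [-0.597, 0.597, -0.378, 0.379]
force: [-1.1, -0.4, 5.3]
grip_width: 0.738
d cm [-0.04  0.08 -0.02] pos [ 467.4 -228.8    1.8] F [-1.14 -0.37  5.27] t 3.88 w 0.738
```

View pics/side2.png

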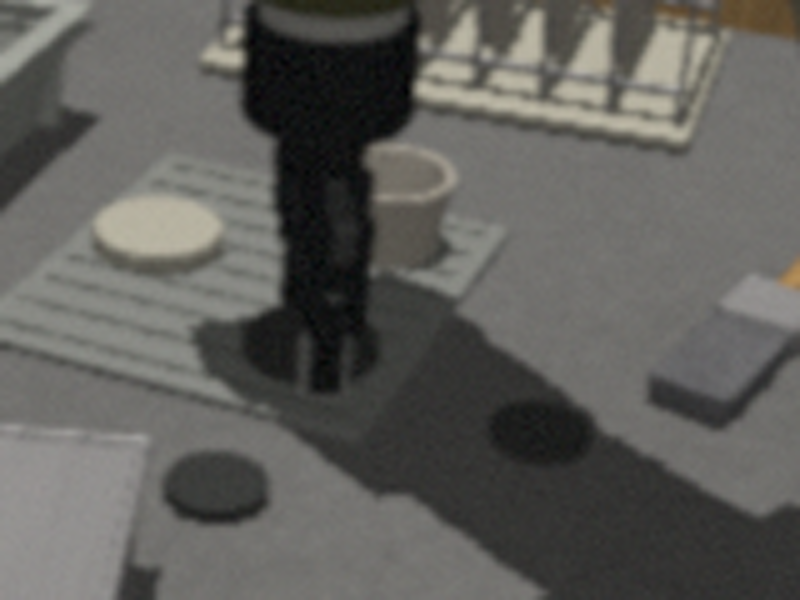

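The cap is gripped: opening 0.738×85 = 62.7 mm, which matches the 64 mm disc. I'll firm the grip a little and lift.

```bash
python3 -m handwheel '[{"delta_pos":[0,0,0],"twist":[0,0,0],"jaw":0.6},{"delta_pos":[0,0,0],"twist":[0,0,0],"jaw":0.6},{"delta_pos":[0,-0.2,0],"twist":[0,0,0],"jaw":0.6},{"delta_pos":[0,-0.6,0],"twist":[0,0,0],"jaw":0.6},{"delta_pos":[0,-1.2,0],"twist":[0,0,0],"jaw":0.6},{"delta_pos":[0,-2,0],"twist":[0,0,0],"jaw":0.6},{"delta_pos":[0,-3,0],"twist":[0,0,0],"jaw":0.6},{"delta_pos":[0,-4,0],"twist":[0,0,0],"jaw":0.6},{"delta_pos":[0,-4.8,0],"twist":[0,0,0],"jaw":0.6},{"delta_pos":[0,-5.2,0],"twist":[0,0,0],"jaw":0.6}]' 35
python3 - <<'E'
from h import *
to(467,-228.5,135)
d=cap("side");f=d["frame"][...,::-1];cv2.imwrite("pics/side3.png",cv2.resize(f[100:220,220:380],(800,600),interpolation=cv2.INTER_CUBIC))
E
```

```text
time_s: 4.77
eef_pos: [467.6, -228.9, 55.0]
ee_rot: [-0.597, 0.597, -0.378, 0.379]
force: [0.6, 0.4, -1.1]
grip_width: 0.731
d cm [-0.05 -8.   -0.03] pos [ 467.6 -228.9   55. ] F [ 0.63  0.44 -1.08] t 4.77 w 0.731
```

View pics/side3.png

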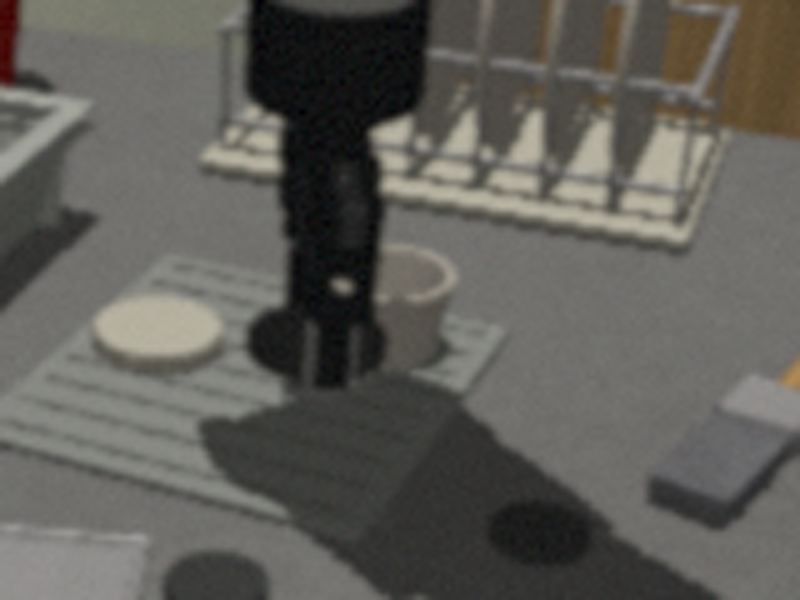

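The cap is held and level at crop (315,340). I'll carry it up and across to the head.

```bash
python3 -m handwheel '[{"delta_pos":[-0.3,-1,0.3],"twist":[0,0,0],"jaw":0.6},{"delta_pos":[-1,-2.5,1],"twist":[0,0,0],"jaw":0.6},{"delta_pos":[-2,-4.5,2],"twist":[0,0,0],"jaw":0.6},{"delta_pos":[-3.5,-6.5,3.5],"twist":[0,0,0],"jaw":0.6},{"delta_pos":[-5,-8,5],"twist":[0,0,0],"jaw":0.6},{"delta_pos":[-7,-8.5,7],"twist":[0,0,0],"jaw":0.6},{"delta_pos":[-9,-8.5,9],"twist":[0,0,0],"jaw":0.6},{"delta_pos":[-11,-8.5,11],"twist":[0,0,0],"jaw":0.6},{"delta_pos":[-13,-8.5,13],"twist":[0,0,0],"jaw":0.6},{"delta_pos":[-15,-8.5,15],"twist":[0,0,0],"jaw":0.6}]' 35
python3 -m handwheel '[{"delta_pos":[-2,0,2],"twist":[0,0,0],"jaw":0.6},{"delta_pos":[-4,0,4],"twist":[0,0,0],"jaw":0.6},{"delta_pos":[-6,0,6],"twist":[0,0,0],"jaw":0.6},{"delta_pos":[-8,0,8],"twist":[0,0,0],"jaw":0.6},{"delta_pos":[-9.5,0,9.5],"twist":[0,0,0],"jaw":0.6},{"delta_pos":[-10.7,0,10.3],"twist":[0,0,0],"jaw":0.6},{"delta_pos":[-11.4,0,10.8],"twist":[0,0,0],"jaw":0.6},{"delta_pos":[-11.6,0,10.9],"twist":[0,0,0],"jaw":0.6},{"delta_pos":[-11.6,0,10.9],"twist":[0,0,0],"jaw":0.6},{"delta_pos":[-11.6,0,10.9],"twist":[0,0,0],"jaw":0.6}]' 35
python3 - <<'E'
from h import *
to(588.5,122.3,135)
d=cap("side");f=d["frame"][...,::-1];cv2.imwrite("pics/side4.png",cv2.resize(f[160:310,50:250],(800,600),interpolation=cv2.INTER_CUBIC))
d=cap("top");f=d["frame"][...,::-1];cv2.imwrite("pics/top4.png",cv2.resize(f[90:240,60:260],(800,600),interpolation=cv2.INTER_CUBIC))
E
```

```text
time_s: 5.65
eef_pos: [538.9, -27.1, 138.6]
ee_rot: [-0.597, 0.597, -0.379, 0.378]
force: [-0.2, -0.5, 0.1]
grip_width: 0.731
time_s: 6.48
eef_pos: [587.7, 121.7, 138.4]
ee_rot: [-0.597, 0.597, -0.379, 0.379]
force: [-0.0, -0.2, -2.2]
grip_width: 0.727
d cm [-0.02  0.34  0.1 ] pos [587.7 121.7 138.4] F [-0.03 -0.18 -2.2 ] t 6.48 w 0.727
```

View pics/side4.png

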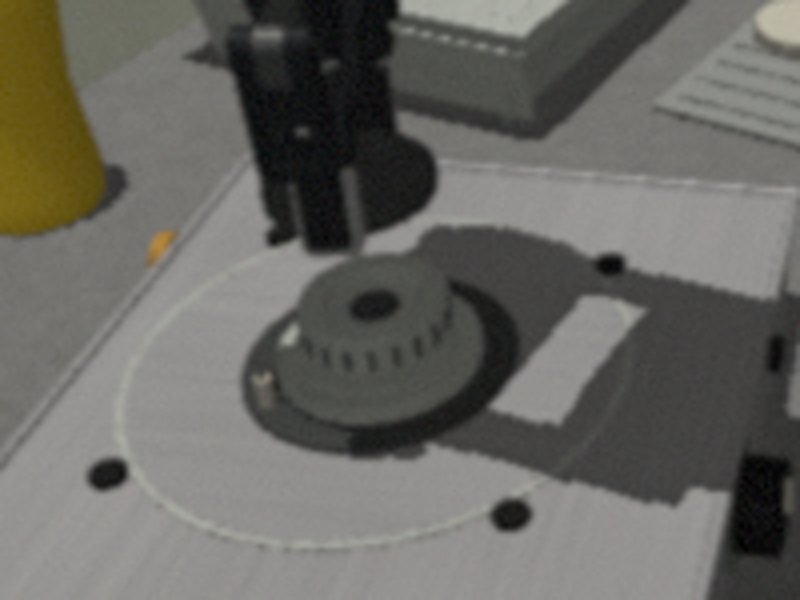

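View pics/top4.png

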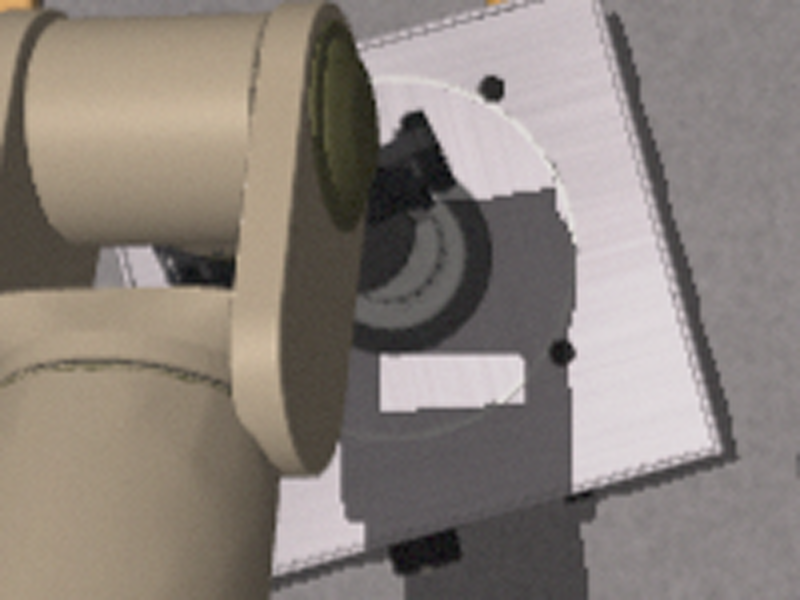

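The side view shows the cap at crop (350,190), above and behind the open pocket at (375,305). I'll fit the cap in this view against the head in the same view, so camera bias cancels.

Run:
```python
from h import *
np.set_printoptions(precision=2,suppress=True)
for n in("side","top"):
    d=cap(n);W=d["W"]
    m=(np.hypot(W[...,0]-588,W[...,1]-122)<37)&(W[...,2]>138)&(W[...,2]<162)
    p=W[m]; 
    tool=(p-[587.7,121.7,0]);j=tool@[.427,-.904,0];k=tool@[.904,.427,0]
    s=(abs(j)<26)
    q=p[s]; A=np.c_[q[:,:2]-[587.7,121.7],np.ones(len(q))]
    top=q[:,2]>np.median(q[:,2])-2
    sol=np.linalg.lstsq(A[top],q[top,2],rcond=None)[0];print(n,len(q),"plane",sol, "z pct",np.percentile(q[:,2],[5,25,50,75,95]))
    pt=p[(p[:,2]>np.median(q[:,2])-2.5)&(p[:,2]<np.median(q[:,2])+3)]
    kk=(pt-[587.7,121.7,0])@[.904,.427,0];jj=(pt-[587.7,121.7,0])@[.427,-.904,0];print("k range",kk.min(),kk.max(),"j",jj.min(),jj.max(), len(pt))
d=cap("side")
g=gray(d)
# boundary fit: restrict to visible arcs |k|>14 
def sc(x,y,z,r=32,eps=2,sign=-1):
    out=[]
    th=TH; kd=r*(np.cos(th)*.904+np.sin(th)*.427); sel=(kd>17)
    for th_sel in (sel,kd<-17):
        v=[]
        for rr in(r-eps,r+eps):
            P=np.c_[x+rr*np.cos(th[th_sel]),y+rr*np.sin(th[th_sel]),np.full(th_sel.sum(),z)]@d["R"].T+d["t"]
            v.append(map_coordinates(g,[P[:,1]/P[:,2]*d["fy"]+d["cy"],P[:,0]/P[:,2]*d["fx"]+d["cx"]],order=1))
        out.append(np.mean(np.clip(v[1]-v[0],-40,60)))
    return out
for z in(152,154,156):
  best=max((sum(sc(x,y,z)),x,y) for x in np.arange(580,597,.5) for y in np.arange(112,132,.5)); print(z,best,sc(best[1],best[2],z))
f=d["frame"][...,::-1][160:310,50:250];cv2.imwrite("pics/side5.png",cv2.resize(f[20:80,30:110],(800,600),interpolation=cv2.INTER_CUBIC))
```

```text
side 418 plane [ -0.    0.  154.1] z pct [148.59 153.56 154.04 154.44 154.97]
k range -29.873453326682057 32.722533510877376 j -35.634486667555315 33.66316000936224 434
top 197 plane [ -0.   -0.  154.4] z pct [149.75 152.39 154.   155.11 156.55]
k range -32.89744654957421 -3.0407377368572672 j -10.479917119002259 32.308235070897794 167
152 (np.float64(88.00535873723018), np.float64(585.0), np.float64(128.0)) [np.float64(32.50223167907828), np.float64(55.5031270581519)]
154 (np.float64(89.27871290263391), np.float64(583.0), np.float64(130.0)) [np.float64(32.51461542573167), np.float64(56.764097476902236)]
156 (np.float64(89.87376403691613), np.float64(581.5), np.float64(131.5)) [np.float64(32.868734742968144), np.float64(57.005029293947985)]
```

View pics/side5.png

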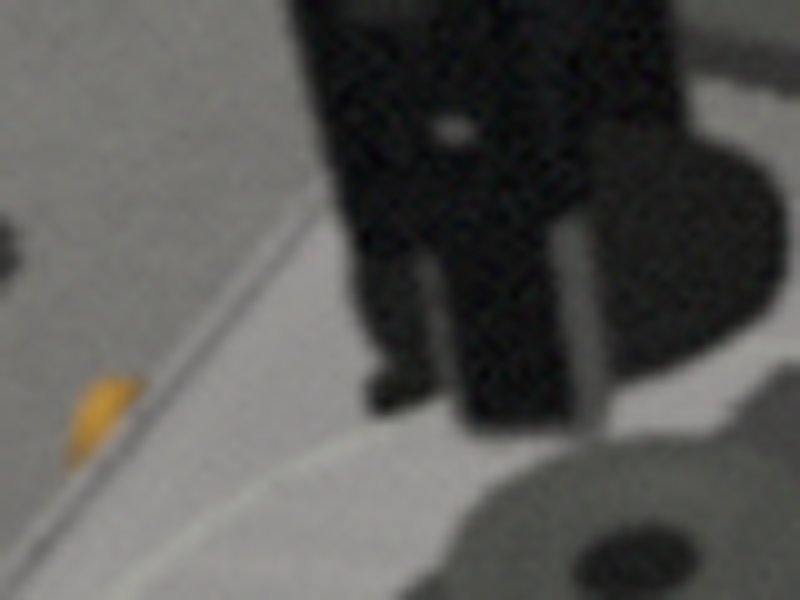

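The cap is level, with its origin about 4 mm above the TCP z. It lines up with the head to about 1 mm in the same view. I'll lower to just above the head, then go down by feel.

```bash
python3 -m handwheel '[{"delta_pos":[0,0.5,0],"twist":[0,0,0],"jaw":0.6},{"delta_pos":[0,1.2,0],"twist":[0,0,0],"jaw":0.6},{"delta_pos":[0,2,0],"twist":[0,0,0],"jaw":0.6},{"delta_pos":[0,2.7,0],"twist":[0,0,0],"jaw":0.6},{"delta_pos":[0,3.3,0],"twist":[0,0,0],"jaw":0.6},{"delta_pos":[0,3.7,0],"twist":[0,0,0],"jaw":0.6},{"delta_pos":[0,4,0],"twist":[0,0,0],"jaw":0.6},{"delta_pos":[0,4.1,0],"twist":[0,0,0],"jaw":0.6},{"delta_pos":[0,4.1,0],"twist":[0,0,0],"jaw":0.6},{"delta_pos":[0,4.1,0],"twist":[0,0,0],"jaw":0.6}]' 35
python3 - <<'E'
from h import *
to(588.2,122.2,92)
d=cap("side");f=d["frame"][...,::-1];cv2.imwrite("pics/side6.png",cv2.resize(f[190:280,80:200],(800,600),interpolation=cv2.INTER_CUBIC))
E
```

```text
time_s: 7.57
eef_pos: [588.1, 122.6, 97.5]
ee_rot: [0.597, -0.597, 0.378, -0.379]
force: [0.1, 0.1, -0.8]
grip_width: 0.732
d cm [ 0.04  0.55 -0.  ] pos [588.1 122.6  97.5] F [ 0.06  0.13 -0.77] t 7.57 w 0.732
```

View pics/side6.png

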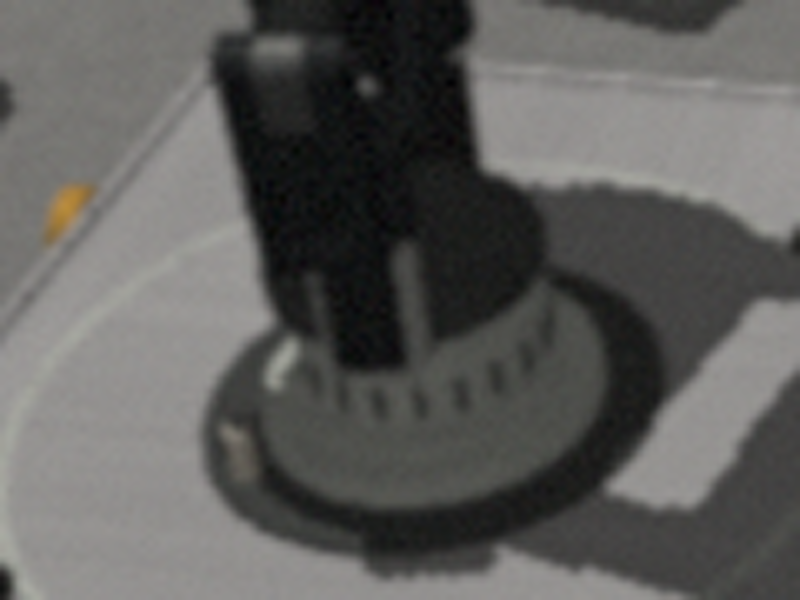

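```bash
python3 -m handwheel '[{"delta_pos":[0,0.05,0],"twist":[0,0,0],"jaw":0.6},{"delta_pos":[0,0.1,0],"twist":[0,0,0],"jaw":0.6},{"delta_pos":[0,0.15,0],"twist":[0,0,0],"jaw":0.6},{"delta_pos":[0,0.2,0],"twist":[0,0,0],"jaw":0.6},{"delta_pos":[0,0.25,0],"twist":[0,0,0],"jaw":0.6},{"delta_pos":[0,0.3,0],"twist":[0,0,0],"jaw":0.6},{"delta_pos":[0,0.35,0],"twist":[0,0,0],"jaw":0.6},{"delta_pos":[0,0.4,0],"twist":[0,0,0],"jaw":0.6},{"delta_pos":[0,0.43,0],"twist":[0,0,0],"jaw":0.6},{"delta_pos":[0,0.43,0],"twist":[0,0,0],"jaw":0.6}]' 35
python3 -m handwheel '[{"delta_pos":[0,0.01,0],"twist":[0,0,0],"jaw":0.6},{"delta_pos":[0,0.02,0],"twist":[0,0,0],"jaw":0.6},{"delta_pos":[0,0.03,0],"twist":[0,0,0],"jaw":0.6},{"delta_pos":[0,0.04,0],"twist":[0,0,0],"jaw":0.6},{"delta_pos":[0,0.05,0],"twist":[0,0,0],"jaw":0.6},{"delta_pos":[0,0.06,0],"twist":[0,0,0],"jaw":0.6},{"delta_pos":[0,0.06,0],"twist":[0,0,0],"jaw":0.6},{"delta_pos":[0,0.06,0],"twist":[0,0,0],"jaw":0.6},{"delta_pos":[0,0.06,0],"twist":[0,0,0],"jaw":0.6},{"delta_pos":[0,0.06,0],"twist":[0,0,0],"jaw":0.6}]' 35
```

```text
time_s: 8.45
eef_pos: [587.9, 122.6, 92.9]
ee_rot: [-0.597, 0.597, -0.379, 0.379]
force: [0.3, -0.3, -1.0]
grip_width: 0.729
time_s: 9.28
eef_pos: [587.9, 122.5, 92.4]
ee_rot: [-0.597, 0.597, -0.379, 0.379]
force: [0.2, -0.9, -1.1]
grip_width: 0.732
```

```bash
python3 -m handwheel '[{"delta_pos":[0,0.01,0],"twist":[0,0,0],"jaw":0.6},{"delta_pos":[0,0.02,0],"twist":[0,0,0],"jaw":0.6},{"delta_pos":[0,0.03,0],"twist":[0,0,0],"jaw":0.6},{"delta_pos":[0,0.04,0],"twist":[0,0,0],"jaw":0.6},{"delta_pos":[0,0.05,0],"twist":[0,0,0],"jaw":0.6},{"delta_pos":[0,0.06,0],"twist":[0,0,0],"jaw":0.6},{"delta_pos":[0,0.06,0],"twist":[0,0,0],"jaw":0.6},{"delta_pos":[0,0.06,0],"twist":[0,0,0],"jaw":0.6},{"delta_pos":[0,0.06,0],"twist":[0,0,0],"jaw":0.6},{"delta_pos":[0,0.06,0],"twist":[0,0,0],"jaw":0.6}]' 35
python3 -c "
from rig import telemetry as t;print(t.sense()['wrist_torque'])"
```

```text
time_s: 10.12
eef_pos: [587.9, 122.6, 91.9]
ee_rot: [0.597, -0.597, 0.379, -0.379]
force: [-0.4, 0.3, 1.6]
grip_width: 0.73
[-0.02301811  0.20977286 -0.03923436]
```

```bash
python3 -m handwheel '[{"delta_pos":[0,0.01,0],"twist":[0,0,0],"jaw":0.6},{"delta_pos":[0,0.02,0],"twist":[0,0,0],"jaw":0.6},{"delta_pos":[0,0.03,0],"twist":[0,0,0],"jaw":0.6},{"delta_pos":[0,0.03,0],"twist":[0,0,0],"jaw":0.6},{"delta_pos":[0,0.03,0],"twist":[0,0,0],"jaw":0.6},{"delta_pos":[0,0.03,0],"twist":[0,0,0],"jaw":0.6},{"delta_pos":[0,0.03,0],"twist":[0,0,0],"jaw":0.6},{"delta_pos":[0,0.03,0],"twist":[0,0,0],"jaw":0.6},{"delta_pos":[0,0.03,0],"twist":[0,0,0],"jaw":0.6},{"delta_pos":[0,0.03,0],"twist":[0,0,0],"jaw":0.6}]' 35
python3 -c "
from rig import telemetry as t;print(t.sense()['wrist_torque'])"
```

```text
time_s: 10.95
eef_pos: [588.0, 122.6, 91.9]
ee_rot: [0.597, -0.597, 0.378, -0.379]
force: [-1.3, 0.2, 4.2]
grip_width: 0.729
[ 0.09654255  0.43675807 -0.01198152]
```

Contact is on the flat: TCP stopped at 91.9 (origin about 96) with about 5 N. I'll now search gently in small lateral steps under this light load, first towards +x.

```bash
python3 -m handwheel '[{"delta_pos":[0.01,0,0.02],"twist":[0,0,0],"jaw":0.6},{"delta_pos":[0.02,0,0.04],"twist":[0,0,0],"jaw":0.6},{"delta_pos":[0.03,0,0.06],"twist":[0,0,0],"jaw":0.6},{"delta_pos":[0.04,0,0.08],"twist":[0,0,0],"jaw":0.6},{"delta_pos":[0.045,0,0.1],"twist":[0,0,0],"jaw":0.6},{"delta_pos":[0.045,0,0.1],"twist":[0,0,0],"jaw":0.6},{"delta_pos":[0.045,0,0.1],"twist":[0,0,0],"jaw":0.6},{"delta_pos":[0.045,0,0.1],"twist":[0,0,0],"jaw":0.6},{"delta_pos":[0.045,0,0.1],"twist":[0,0,0],"jaw":0.6},{"delta_pos":[0.045,0,0.1],"twist":[0,0,0],"jaw":0.6}]' 35
python3 -c "
from rig import telemetry as t;print(t.sense()['wrist_torque'])"
```

```text
time_s: 11.78
eef_pos: [588.8, 122.6, 91.8]
ee_rot: [-0.597, 0.597, -0.379, 0.378]
force: [-3.7, 0.3, 5.5]
grip_width: 0.731
[0.04564108 0.57154628 0.04186765]
```

```bash
python3 -m handwheel '[{"delta_pos":[0.02,0,-0.01],"twist":[0,0,0],"jaw":0.6},{"delta_pos":[0.04,0,-0.02],"twist":[0,0,0],"jaw":0.6},{"delta_pos":[0.06,0,-0.03],"twist":[0,0,0],"jaw":0.6},{"delta_pos":[0.08,0,-0.04],"twist":[0,0,0],"jaw":0.6},{"delta_pos":[0.1,0,-0.045],"twist":[0,0,0],"jaw":0.6},{"delta_pos":[0.1,0,-0.045],"twist":[0,0,0],"jaw":0.6},{"delta_pos":[0.1,0,-0.045],"twist":[0,0,0],"jaw":0.6},{"delta_pos":[0.1,0,-0.045],"twist":[0,0,0],"jaw":0.6},{"delta_pos":[0.1,0,-0.045],"twist":[0,0,0],"jaw":0.6},{"delta_pos":[0.1,0,-0.045],"twist":[0,0,0],"jaw":0.6}]' 35
python3 - <<'E'
from h import *
print(telemetry.sense()['wrist_torque'])
d=cap("side");f=d["frame"][...,::-1];cv2.imwrite("pics/side7.png",cv2.resize(f[190:280,80:200],(800,600),interpolation=cv2.INTER_CUBIC))
W=d["W"];p=W[(np.hypot(W[...,0]-588,W[...,1]-122)<37)&(W[...,2]>105)&(W[...,2]<112)]
t=p-[588,122,0];j=t@[.427,-.904,0];k=t@[.904,.427,0];q=p[abs(j)<25];print(len(q),np.linalg.lstsq(np.c_[q[:,:2]-[588,122],np.ones(len(q))],q[:,2],rcond=None)[0],k.min(),k.max())
E
```

```text
time_s: 12.62
eef_pos: [589.3, 121.6, 91.7]
ee_rot: [0.597, -0.597, 0.378, -0.379]
force: [-0.3, 3.0, 5.4]
grip_width: 0.733
[0.55988361 0.15861762 0.03617499]
344 [ 1.29226255e-02 -1.36320717e-03  1.07514138e+02] -28.77067215638069 31.525879259641233
```

View pics/side7.png

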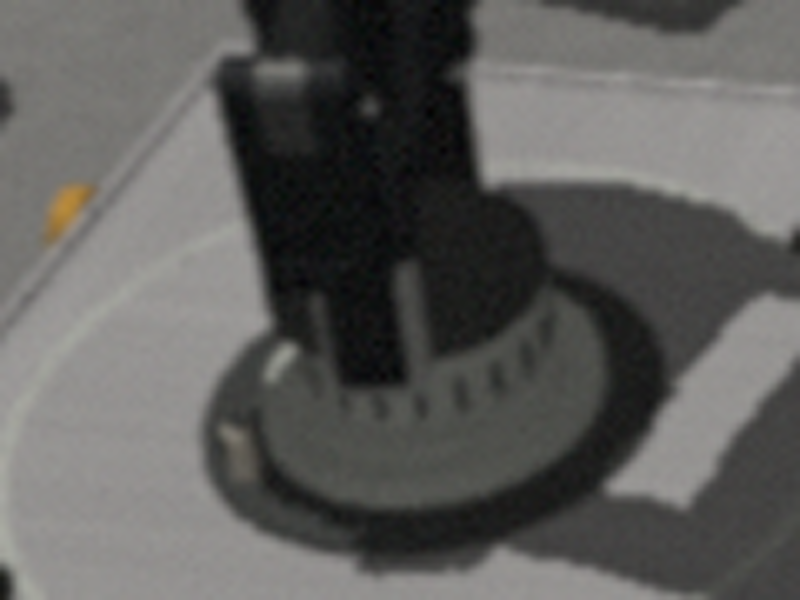

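Still on the flat; the lateral force is just friction of about 0.5. The cap's −x side dips slightly (slope 0.013), which suggests its +x edge rides the rim. I'll search towards −x.

```bash
python3 -m handwheel '[{"delta_pos":[-0.01,0,-0.02],"twist":[0,0,0],"jaw":0.6},{"delta_pos":[-0.02,0,-0.04],"twist":[0,0,0],"jaw":0.6},{"delta_pos":[-0.03,0,-0.06],"twist":[0,0,0],"jaw":0.6},{"delta_pos":[-0.04,0,-0.08],"twist":[0,0,0],"jaw":0.6},{"delta_pos":[-0.05,0,-0.1],"twist":[0,0,0],"jaw":0.6},{"delta_pos":[-0.06,0,-0.12],"twist":[0,0,0],"jaw":0.6},{"delta_pos":[-0.065,0,-0.14],"twist":[0,0,0],"jaw":0.6},{"delta_pos":[-0.065,0,-0.14],"twist":[0,0,0],"jaw":0.6},{"delta_pos":[-0.065,0,-0.14],"twist":[0,0,0],"jaw":0.6},{"delta_pos":[-0.065,0,-0.14],"twist":[0,0,0],"jaw":0.6}]' 35
cat > t.py <<'E'
from h import *
np.set_printoptions(precision=4,suppress=True)
s=telemetry.sense();x,y=s["eef_pos"][:2]
print(s['force'],s['wrist_torque'],s["eef_pos"])
d=cap("side");W=d["W"];p=W[(np.hypot(W[...,0]-588,W[...,1]-122)<37)&(W[...,2]>100)&(W[...,2]<112)]
t=p-[588,122,0];j=t@[.427,-.904,0];k=t@[.904,.427,0]
sel=abs(j)<25;q=p[sel]
for _ in range(3):
    A=np.c_[k[sel],j[sel],np.ones(sel.sum())];c=np.linalg.lstsq(A,p[sel][:,2],rcond=None)[0];r=p[:,2]-np.c_[k,j,np.ones(len(k))]@c;sel=(abs(j)<25)&(abs(r)<1.5)
print("slope k,j,z0",c,sel.sum())
E
python3 t.py
```

```text
time_s: 13.5
eef_pos: [587.8, 121.2, 91.8]
ee_rot: [0.597, -0.597, 0.378, -0.379]
force: [3.5, 0.3, 4.4]
grip_width: 0.731
[3.5252 0.29   4.3978] [ 0.0916 -0.5125 -0.07  ] [587.8181 121.2423  91.7563]
slope k,j,z0 [  0.0061   0.0023 107.4701] 332
```

```bash
python3 -m handwheel '[{"delta_pos":[0.02,0,0],"twist":[0,0,0],"jaw":0.6},{"delta_pos":[0.04,0,0],"twist":[0,0,0],"jaw":0.6},{"delta_pos":[0.06,0,0],"twist":[0,0,0],"jaw":0.6},{"delta_pos":[0.08,0,0],"twist":[0,0,0],"jaw":0.6},{"delta_pos":[0.1,0,0],"twist":[0,0,0],"jaw":0.6},{"delta_pos":[0.12,0,0],"twist":[0,0,0],"jaw":0.6},{"delta_pos":[0.14,0,0],"twist":[0,0,0],"jaw":0.6},{"delta_pos":[0.16,0,0],"twist":[0,0,0],"jaw":0.6},{"delta_pos":[0.16,0,0],"twist":[0,0,0],"jaw":0.6},{"delta_pos":[0.16,0,0],"twist":[0,0,0],"jaw":0.6}]' 35
python3 t.py
```

```text
time_s: 14.38
eef_pos: [587.8, 120.6, 91.6]
ee_rot: [0.597, -0.597, 0.379, -0.378]
force: [0.2, 3.4, 6.6]
grip_width: 0.727
[0.244  3.3672 6.6446] [ 0.7019  0.0197 -0.0251] [587.8357 120.5556  91.6133]
slope k,j,z0 [  0.0083   0.006  107.4136] 335
```

Still on the flat. I'll get a better same-view comparison by fitting the right and left silhouettes of the head (first image) and the cap (now).

```bash
cat > k.py <<'E'
from h import *
d=cap("side")
cv2.imwrite("pics/side_now.png",d["frame"][...,::-1])
g0=gaussian_filter(cv2.cvtColor(cv2.imread("pics/side0.png"),cv2.COLOR_BGR2GRAY).astype(float),.5)
g1=gray(d)
e=np.array([.427,-.904]);kk=np.array([.904,.427])
# camera horizontal direction on ground: silhouettes extremes
c=-d["R"].T@d["t"]; v=np.array([588,122])-c[:2]; v/=np.linalg.norm(v); n=np.array([-v[1],v[0]]); n=n if n@kk>0 else -n
print("perp dir",n,"view",v)
def edge(g,z,r,side,o,w=6):
    # profile along n through extreme point(s); find max gradient offset
    best=[]
    for a in np.deg2rad(np.arange(-25,26,5)):
        dirn=side*(n*np.cos(a)+v*np.sin(a))
        rr=np.arange(r-w,r+w,.1)
        P=np.c_[np.array([588,122.])[None]+rr[:,None]*dirn,np.full(len(rr),z)]@d["R"].T+d["t"]
        pr=map_coordinates(g,[P[:,1]/P[:,2]*d["fy"]+d["cy"],P[:,0]/P[:,2]*d["fx"]+d["cx"]],order=1)
        gr=np.abs(np.gradient(gaussian_filter(pr,6))); i=gr.argmax(); 
        best.append((round(rr[i]-r,1),round(gr[i],2)))
    print(o,best)
edge(g0,96,29,-1,"head +"); 
edge(g0,96,29,1,"head R");edge(g0,96,18.25,1,"pocketR");edge(g0,96,18.25,-1,"pocketL")
edge(g1,108.5,32,1,"capR top");edge(g1,108.5,32,-1,"capL top")
edge(g1,100,32,1,"capR bot");edge(g1,100,32,-1,"capL bot")
E
python3 k.py
```

```text
perp dir [0.75910076 0.65097314] view [ 0.65097314 -0.75910076]
head + [(np.float64(-2.2), np.float64(0.36)), (np.float64(-1.9), np.float64(0.33)), (np.float64(-1.5), np.float64(0.36)), (np.float64(-1.2), np.float64(0.45)), (np.float64(-1.3), np.float64(0.83)), (np.float64(-1.4), np.float64(1.39)), (np.float64(-0.8), np.float64(1.85)), (np.float64(-0.7), np.float64(2.0)), (np.float64(-1.3), np.float64(1.67)), (np.float64(-1.4), np.float64(1.53)), (np.float64(-1.0), np.float64(1.65))]
head R [(np.float64(-0.6), np.float64(1.53)), (np.float64(-0.9), np.float64(1.52)), (np.float64(-0.4), np.float64(1.75)), (np.float64(0.2), np.float64(2.16)), (np.float64(-0.1), np.float64(2.19)), (np.float64(-0.4), np.float64(1.66)), (np.float64(-0.6), np.float64(0.91)), (np.float64(-0.2), np.float64(0.57)), (np.float64(-0.9), np.float64(0.4)), (np.float64(-1.8), np.float64(0.44)), (np.float64(-1.0), np.float64(0.43))]
pocketR [(np.float64(-5.2), np.float64(0.61)), (np.float64(1.7), np.float64(0.4)), (np.float64(1.2), np.float64(0.77)), (np.float64(0.9), np.float64(1.06)), (np.float64(0.8), np.float64(1
[... 1634 characters left out ...]
p.float64(2.44)), (np.float64(-0.4), np.float64(2.83)), (np.float64(0.0), np.float64(2.74)), (np.float64(0.5), np.float64(2.77)), (np.float64(0.9), np.float64(2.89)), (np.float64(1.4), np.float64(2.98)), (np.float64(2.3), np.float64(2.85)), (np.float64(3.5), np.float64(2.6))]
capL bot [(np.float64(1.5), np.float64(0.82)), (np.float64(0.7), np.float64(0.84)), (np.float64(0.0), np.float64(0.79)), (np.float64(-0.2), np.float64(0.9)), (np.float64(-0.7), np.float64(0.94)), (np.float64(-1.0), np.float64(0.91)), (np.float64(-1.2), np.float64(0.86)), (np.float64(-0.9), np.float64(0.73)), (np.float64(-0.4), np.float64(0.42)), (np.float64(-1.7), np.float64(0.25)), (np.float64(-1.5), np.float64(0.48))]
```

Along the camera's horizontal axis the cap and head now agree to about 0.3 mm, so the leftover error lies mostly along the viewing (jaw) direction. I'll sweep back along it.

```bash
python3 -m handwheel '[{"delta_pos":[-0.03,0,-0.01],"twist":[0,0,0],"jaw":0.6},{"delta_pos":[-0.06,0,-0.02],"twist":[0,0,0],"jaw":0.6},{"delta_pos":[-0.09,0,-0.03],"twist":[0,0,0],"jaw":0.6},{"delta_pos":[-0.12,0,-0.04],"twist":[0,0,0],"jaw":0.6},{"delta_pos":[-0.15,0,-0.05],"twist":[0,0,0],"jaw":0.6},{"delta_pos":[-0.18,0,-0.06],"twist":[0,0,0],"jaw":0.6},{"delta_pos":[-0.21,0,-0.06],"twist":[0,0,0],"jaw":0.6},{"delta_pos":[-0.21,0,-0.06],"twist":[0,0,0],"jaw":0.6},{"delta_pos":[-0.21,0,-0.06],"twist":[0,0,0],"jaw":0.6},{"delta_pos":[-0.21,0,-0.06],"twist":[0,0,0],"jaw":0.6}]' 35
python3 t.py
```

```text
time_s: 15.32
eef_pos: [587.0, 121.1, 91.7]
ee_rot: [-0.597, 0.597, -0.378, 0.379]
force: [3.0, -1.3, 5.9]
grip_width: 0.73
[ 2.9615 -1.2603  5.9091] [-0.1996 -0.4302 -0.0451] [586.9762 121.1296  91.7448]
slope k,j,z0 [ -0.0034   0.0024 107.4975] 338
```

```bash
python3 -m handwheel '[{"delta_pos":[-0.03,0,0.005],"twist":[0,0,0],"jaw":0.6},{"delta_pos":[-0.06,0,0.01],"twist":[0,0,0],"jaw":0.6},{"delta_pos":[-0.09,0,0.01],"twist":[0,0,0],"jaw":0.6},{"delta_pos":[-0.12,0,0.015],"twist":[0,0,0],"jaw":0.6},{"delta_pos":[-0.15,0,0.02],"twist":[0,0,0],"jaw":0.6},{"delta_pos":[-0.18,0,0.02],"twist":[0,0,0],"jaw":0.6},{"delta_pos":[-0.2,0,0.02],"twist":[0,0,0],"jaw":0.6},{"delta_pos":[-0.2,0,0.02],"twist":[0,0,0],"jaw":0.6},{"delta_pos":[-0.2,0,0.02],"twist":[0,0,0],"jaw":0.6},{"delta_pos":[-0.2,0,0.02],"twist":[0,0,0],"jaw":0.6}]' 35
python3 t.py
```

```text
time_s: 16.2
eef_pos: [586.2, 122.7, 91.8]
ee_rot: [-0.597, 0.598, -0.378, 0.379]
force: [1.3, -3.3, 6.7]
grip_width: 0.733
[ 1.2757 -3.2722  6.6888] [-0.4603 -0.2747  0.0123] [586.1643 122.7144  91.7656]
slope k,j,z0 [  0.0045  -0.0008 107.6387] 329
```

```bash
python3 -m handwheel '[{"delta_pos":[0.06,0,0],"twist":[0,0,0],"jaw":0.6},{"delta_pos":[0.12,0,0.01],"twist":[0,0,0],"jaw":0.6},{"delta_pos":[0.18,0,0.01],"twist":[0,0,0],"jaw":0.6},{"delta_pos":[0.24,0,0.02],"twist":[0,0,0],"jaw":0.6},{"delta_pos":[0.3,0,0.02],"twist":[0,0,0],"jaw":0.6},{"delta_pos":[0.35,0,0.03],"twist":[0,0,0],"jaw":0.6},{"delta_pos":[0.4,0,0.03],"twist":[0,0,0],"jaw":0.6},{"delta_pos":[0.45,0,0.03],"twist":[0,0,0],"jaw":0.6},{"delta_pos":[0.5,0,0.03],"twist":[0,0,0],"jaw":0.6},{"delta_pos":[0.5,0,0.03],"twist":[0,0,0],"jaw":0.6}]' 35
python3 t.py
```

```text
time_s: 17.08
eef_pos: [587.5, 119.1, 90.7]
ee_rot: [-0.597, 0.598, -0.379, 0.378]
force: [-0.5, 0.9, -1.2]
grip_width: 0.728
[-0.4993  0.9077 -1.1553] [ 0.0072 -0.0247 -0.0384] [587.5419 119.1206  90.7155]
slope k,j,z0 [ -0.004    0.0009 106.3599] 333
```

It dropped in: z fell to 90.7, the vertical load is gone and the lateral force is low. I'll lower it gently to the seat, expected at TCP about 88.

```bash
python3 -m handwheel '[{"delta_pos":[0,0.02,0],"twist":[0,0,0],"jaw":0.6},{"delta_pos":[0,0.04,0],"twist":[0,0,0],"jaw":0.6},{"delta_pos":[0,0.06,0],"twist":[0,0,0],"jaw":0.6},{"delta_pos":[0,0.08,0],"twist":[0,0,0],"jaw":0.6},{"delta_pos":[0,0.1,0],"twist":[0,0,0],"jaw":0.6},{"delta_pos":[0,0.12,0],"twist":[0,0,0],"jaw":0.6},{"delta_pos":[0,0.14,0],"twist":[0,0,0],"jaw":0.6},{"delta_pos":[0,0.16,0],"twist":[0,0,0],"jaw":0.6},{"delta_pos":[0,0.16,0],"twist":[0,0,0],"jaw":0.6},{"delta_pos":[0,0.16,0],"twist":[0,0,0],"jaw":0.6}]' 35
python3 t.py
```

```text
time_s: 17.97
eef_pos: [588.4, 119.2, 89.9]
ee_rot: [-0.597, 0.597, -0.379, 0.379]
force: [0.0, -0.0, -1.4]
grip_width: 0.726
[ 0.031  -0.0177 -1.4343] [ 0.0213  0.0012 -0.0742] [588.4329 119.1535  89.9136]
slope k,j,z0 [ -0.0031   0.0057 105.5308] 337
```

```bash
python3 -m handwheel '[{"delta_pos":[0,0.02,0],"twist":[0,0,0],"jaw":0.6},{"delta_pos":[0,0.04,0],"twist":[0,0,0],"jaw":0.6},{"delta_pos":[0,0.06,0],"twist":[0,0,0],"jaw":0.6},{"delta_pos":[0,0.08,0],"twist":[0,0,0],"jaw":0.6},{"delta_pos":[0,0.1,0],"twist":[0,0,0],"jaw":0.6},{"delta_pos":[0,0.11,0],"twist":[0,0,0],"jaw":0.6},{"delta_pos":[0,0.12,0],"twist":[0,0,0],"jaw":0.6},{"delta_pos":[0,0.12,0],"twist":[0,0,0],"jaw":0.6},{"delta_pos":[0,0.12,0],"twist":[0,0,0],"jaw":0.6},{"delta_pos":[0,0.12,0],"twist":[0,0,0],"jaw":0.6}]' 35
python3 t.py
```

```text
time_s: 18.85
eef_pos: [588.5, 119.2, 88.7]
ee_rot: [0.597, -0.597, 0.379, -0.379]
force: [0.9, -0.7, -1.5]
grip_width: 0.734
[ 0.8963 -0.7477 -1.4619] [-0.0411 -0.0076  0.0067] [588.4544 119.1559  88.6999]
slope k,j,z0 [ -0.0017  -0.0002 104.4073] 334
```

```bash
python3 -m handwheel '[{"delta_pos":[0,0.02,0],"twist":[0,0,0],"jaw":0.6},{"delta_pos":[0,0.04,0],"twist":[0,0,0],"jaw":0.6},{"delta_pos":[0,0.05,0],"twist":[0,0,0],"jaw":0.6},{"delta_pos":[0,0.06,0],"twist":[0,0,0],"jaw":0.6},{"delta_pos":[0,0.07,0],"twist":[0,0,0],"jaw":0.6},{"delta_pos":[0,0.08,0],"twist":[0,0,0],"jaw":0.6},{"delta_pos":[0,0.09,0],"twist":[0,0,0],"jaw":0.6},{"delta_pos":[0,0.1,0],"twist":[0,0,0],"jaw":0.6},{"delta_pos":[0,0.1,0],"twist":[0,0,0],"jaw":0.6},{"delta_pos":[0,0.1,0],"twist":[0,0,0],"jaw":0.6}]' 35
python3 t.py
```

```text
time_s: 19.73
eef_pos: [588.5, 119.2, 88.0]
ee_rot: [0.597, -0.597, 0.378, -0.379]
force: [-2.7, -1.5, 3.0]
grip_width: 0.725
[-2.7124 -1.5045  2.951 ] [-0.0913  0.2681 -0.0034] [588.5242 119.15    87.9942]
slope k,j,z0 [ -0.0059   0.0049 103.7434] 334
```

Contact again, about 4 N, at a 3.8 mm drop. There is some wall force along −k, so I'll ease that way and press very slightly.

```bash
python3 -m handwheel '[{"delta_pos":[0,0,-0.02],"twist":[0,0,0],"jaw":0.6},{"delta_pos":[0,0,-0.04],"twist":[0,0,0],"jaw":0.6},{"delta_pos":[0,0.01,-0.06],"twist":[0,0,0],"jaw":0.6},{"delta_pos":[0,0.02,-0.06],"twist":[0,0,0],"jaw":0.6},{"delta_pos":[0,0.03,-0.06],"twist":[0,0,0],"jaw":0.6},{"delta_pos":[0,0.03,-0.06],"twist":[0,0,0],"jaw":0.6},{"delta_pos":[0,0.03,-0.06],"twist":[0,0,0],"jaw":0.6},{"delta_pos":[0,0.03,-0.06],"twist":[0,0,0],"jaw":0.6},{"delta_pos":[0,0.03,-0.06],"twist":[0,0,0],"jaw":0.6},{"delta_pos":[0,0.03,-0.06],"twist":[0,0,0],"jaw":0.6}]' 35
python3 t.py
```

```text
time_s: 20.62
eef_pos: [588.4, 119.1, 87.9]
ee_rot: [0.598, -0.597, 0.378, -0.379]
force: [0.4, 2.7, 4.9]
grip_width: 0.728
[0.3728 2.7001 4.9485] [ 0.3188 -0.2    -0.0058] [588.4442 119.087   87.9429]
slope k,j,z0 [  0.008    0.001  103.8084] 331
```

Seated: level within 0.008 rad, about 3.7–3.8 mm below the flat, firm at 5 N. I'll back off the preload and open slowly.

```bash
python3 -m handwheel '[{"delta_pos":[0,-0.03,0],"twist":[0,0,0],"jaw":0.6},{"delta_pos":[0,-0.03,0],"twist":[0,0,0],"jaw":0.6},{"delta_pos":[0,-0.03,0],"twist":[0,0,0],"jaw":0.74},{"delta_pos":[0,-0.03,0],"twist":[0,0,0],"jaw":0.76},{"delta_pos":[0,-0.03,0],"twist":[0,0,0],"jaw":0.78},{"delta_pos":[0,-0.03,0],"twist":[0,0,0],"jaw":0.82},{"delta_pos":[0,-0.03,0],"twist":[0,0,0],"jaw":0.9},{"delta_pos":[0,-0.03,0],"twist":[0,0,0],"jaw":0.95},{"delta_pos":[0,-0.03,0],"twist":[0,0,0],"jaw":1},{"delta_pos":[0,-0.03,0],"twist":[0,0,0],"jaw":1}]' 20
python3 t.py
```

```text
time_s: 21.5
eef_pos: [587.9, 118.9, 87.7]
ee_rot: [-0.597, 0.597, -0.379, 0.379]
force: [-0.1, -0.4, 0.1]
grip_width: 1.0
[-0.0856 -0.4378  0.1019] [-0.0343  0.0652 -0.0403] [587.8675 118.8773  87.6562]
slope k,j,z0 [  0.0053   0.0027 103.7986] 356
```

Released with no residual force. I'll retract straight up and check.

```bash
python3 -m handwheel '[{"delta_pos":[0,-0.5,0],"twist":[0,0,0],"jaw":1},{"delta_pos":[0,-1.2,0],"twist":[0,0,0],"jaw":1},{"delta_pos":[0,-2.2,0],"twist":[0,0,0],"jaw":1},{"delta_pos":[0,-3.5,0],"twist":[0,0,0],"jaw":1},{"delta_pos":[0,-5,0],"twist":[0,0,0],"jaw":1},{"delta_pos":[0,-6.5,0],"twist":[0,0,0],"jaw":1},{"delta_pos":[0,-8,0],"twist":[0,0,0],"jaw":1},{"delta_pos":[0,-9.5,0],"twist":[0,0,0],"jaw":1},{"delta_pos":[0,-11,0],"twist":[0,0,0],"jaw":1},{"delta_pos":[0,-12,0],"twist":[0,0,0],"jaw":1}]' 20
python3 -m handwheel '[{"delta_pos":[1.5,0,-1.5],"twist":[0,0,0],"jaw":1},{"delta_pos":[3.5,0,-3.5],"twist":[0,0,0],"jaw":1},{"delta_pos":[5.5,0,-5.5],"twist":[0,0,0],"jaw":1},{"delta_pos":[7.5,0,-7.5],"twist":[0,0,0],"jaw":1},{"delta_pos":[9.5,0,-9.5],"twist":[0,0,0],"jaw":1},{"delta_pos":[11.5,0,-11.5],"twist":[0,0,0],"jaw":1},{"delta_pos":[13,0,-13],"twist":[0,0,0],"jaw":1},{"delta_pos":[14,0,-14],"twist":[0,0,0],"jaw":1},{"delta_pos":[14,0,-14],"twist":[0,0,0],"jaw":1},{"delta_pos":[14,0,-14],"twist":[0,0,0],"jaw":1}]' 20
python3 t.py
python3 - <<'E'
from h import *
for n in("side","top"):
    d=cap(n);f=d["frame"][...,::-1];cv2.imwrite(f"pics/{n}9.png",f)
    W=d["W"];p=W[(np.hypot(W[...,0]-588,W[...,1]-120)<45)&(abs(W[...,2]-103.5)<3)]
    print(n,len(p),p.mean(0),np.median(p[:,2]),cv2.minEnclosingCircle(p[:,:2].astype(np.float32)),fitcirc(d,588,120,104.5,32,-1))
    A=np.c_[p[:,:2]-[588,120],np.ones(len(p))];print(np.linalg.lstsq(A,p[:,2],rcond=None)[0])
f=cv2.imread("pics/side9.png")[190:280,80:200];cv2.imwrite("pics/side9c.png",cv2.resize(f,(800,600),interpolation=cv2.INTER_CUBIC))
E
```

```text
time_s: 22.38
eef_pos: [588.3, 118.9, 210.4]
ee_rot: [0.598, -0.597, 0.378, -0.379]
force: [-0.2, -1.1, -0.1]
grip_width: 1.007
time_s: 23.22
eef_pos: [521.1, -67.7, 208.2]
ee_rot: [0.597, -0.597, 0.379, -0.379]
force: [0.1, -0.1, 0.6]
grip_width: 0.998
[ 0.0575 -0.1434  0.5728] [ 0.0096  0.0237 -0.0081] [521.0506 -67.6975 208.2309]
slope k,j,z0 [ -0.0023   0.0051 103.8088] 699
side 854 [586.95692036 124.1755189  103.67099212] 103.76320328964522 ((588.45654296875, 122.03585052490234), 32.60381317138672) (np.float64(42.85067931793624), np.float64(586.5), np.float64(125.0))
[ 7.57574350e-03 -7.43761333e-03  1.03709950e+02]
top 654 [585.49449843 120.33805255 103.51290613] 103.52598550785318 ((586.1185302734375, 120.28820037841797), 32.06327819824219) (np.float64(58.226228364548646), np.float64(583.5), np.float64(116.5))
[1.32179600e-03 1.82305790e-03 1.03515602e+02]
```

View pics/side9c.png

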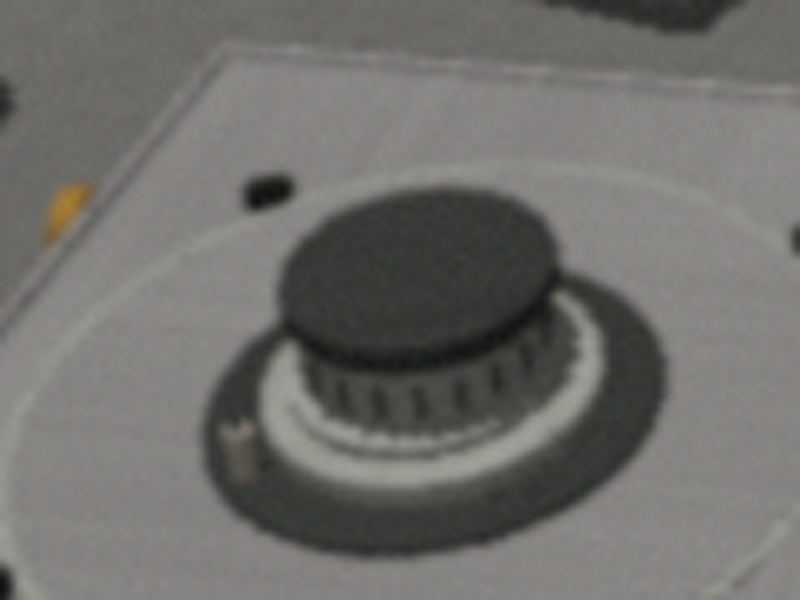

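View pics/top9.png

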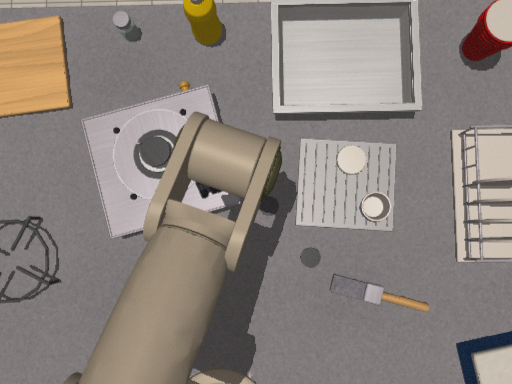

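The side view shows the cap level with its rim flush on the head at crop (420,280). In the top view the jar lid (351,160) and ramekin (375,207) are where they started. The cap top is about 8.7 mm above the head's flat, against 8.5 mm when fully home. Handing in.

```bash
python3 -c "
from rig import ctrl
print(ctrl.finish_job())"
```

```text
the job is handed in; nothing more can be done
None
```

The burner cap is on the head right way up, seated level, and released. I handed the job in at about 23.5 s; no verdict was reported.

I gripped the cap by its rim, carried it to the head and lowered it until it touched the flat beside the pocket. I then moved it about with 5–8 N of downward load until it dropped in, eased it down to firm contact (about 6 N), let go and retracted.

**Final checks**
- **Height:** the cap sits about 3.8 mm below where it rested on the flat. Its top is about 8.7 mm above the head's flat, against 8.5 mm nominal when fully home.
- **Tilt:** about 0.002 rad from the top camera and 0.011 rad from the side camera, against a limit of 0.04.
- **Contact:** the arm is clear, with no contact force after release.
- **Other items:** the jar lid and ramekin show at the same top-view pixels as at the start.

**Disagreements**
- My visual estimate of the head's centre was about 3 mm out in y compared with where the cap dropped in, so the final position came from the feel search.
- The final sideways position also varied by a few mm between cameras and fitting methods. The last circle fits were the worst: (583.5, 116.5) from the top, partly blocked by the arm, and (586.5, 125.0) from the side. I relied on the height, the tilt and the arm position where it dropped in.

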